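# Line up bisque vases by size for glazing

## Robot

A 6-joint arm with a two-finger parallel gripper is mounted at the origin on the work surface. World frame = base frame: x ahead of the robot, y to its left, z up, the work surface at z = 0. Lengths are in m, angles in degrees, forces in N, time in s.
With the tool pointing down it reaches from about 0.4 to 0.825 m from the base axis. Payload 7 kg.
Tool frame: the origin (TCP) lies at the very end of the fingers, on their centre line; the grasp point (between the pads) lies 19 mm behind it (ctrl.tcp_to_grasp is the distance from the TCP to the grasp point, in m); z points along the fingers, y is the direction in which the jaws open and shut (so a half turn about z gives the same grasp; the last joint's range is limited). The gripper opens to 88 mm and grips with 3 to 60 N. Pads are 19 mm wide; open, the fingers measure 130 mm over their backs; the gripper's body (78 mm by 193 mm) begins 47 mm behind the grasp point.
Start: joints at [89.043, 20.546, 0.682, 0, -70.136, -16.507], TCP at [0.203, 0.644, 0.227] pointing down, gripper open.
Joint ranges: [-176.03, 176.03], [-82.01, 121.73], [-58.28, 71.71], [-173.87, 95.51], [-174.79, -0.11], [-173.66, 173.66]. Speed limits (degrees/s): [136.94, 136.94, 172.46, 180, 180, 180].

## Interface

Orientations are given as [roll, pitch, yaw] about the fixed x, y, z axes, in that order (R = Rz(yaw) Ry(pitch) Rx(roll)).
In Python, from plant import ctrl gives the robot as it stands.
- The arm moves only by the tool jog_arm, never from a script. Its argument "commands" is a list of rows, each an object of numbers: "x", "y", "z": the shift along the tool's x, y, z in cm; "roll": the turn about the tool's z in rad. In form: [{"x": .., "y": .., "z": .., "roll": ..}, ...]. A call has 1 to 12 rows; each row shifts and turns the commanded pose from where the row before left it, along the tool's axes as they then stand; what a row does not reach is not made up. A row lasts 1/10 s, in which the tool goes at most 50 mm and 8.59 degrees, less where a joint would pass 70% of its speed; a pose out of reach is approached as far as the arm can. A call is refused whole if a number of a shift passes 5 or a number of a turn 0.15, either way. A call with a gripper value outside its range is refused whole. "gripper" is the finger opening in cm, from 0 to 8.76, set as the call begins (left out, the last holds). The fingers move at their own pace and stop on an object; the grip force is fixed at half the most. Time passes only in rows, so rows that do not move let the fingers close. It gives the time, the measured TCP pose, the force and the opening at its end, in the units of the state.
- ctrl.get_obs(): the state, without advancing time (a new reading comes with each control period).
- ctrl.snapshot(name): name is "side" or "top" or "wrist"; returns a dict with "image" (420x560x3 uint8, red, green, blue), "mtx" (3x3 intrinsics, pixels), "position" and "orientation" of the camera in the world; the wrist camera has in their place "hand_eye" (4x4, takes a point from camera to tool coordinates, whose origin is the TCP and whose axes are the flange's). Camera axes: x right, y up, looking along -z (the intrinsics and any distortion apply to the point x, -y, -z); pixel columns grow to the right and rows downward; lengths in m; the calibration is good to about 2 mm. A picture is of the moment at which its call begins: read the wrist's pose just before it. There is no depth.
- ctrl.close_job(): hands the job in, once; it reports no verdict.
Trained networks look in the newest picture that a camera, given by its name, has taken for a name from the list of things; names that differ only in an ending like _2 or _b are one class to them, and where a whole thing is asked for, a point or a joint stands for the part that bears it (a point fixed in the world has none). Each returns a list of dicts, best first, with "confidence" (0 to 1); they miss things now and then, are a little off and sometimes report something else, mostly with a low value. They report only what shows in the picture. A call takes as long as a camera call. They do not tell look-alikes from the thing itself.
- ctrl.search_frame(camera, query): "position" ([column, row] as shares, 0 to 1, of the picture: columns of its width, rows of its height, amid what is visible of it).
- ctrl.regions_of(camera, query): "mask" (420x560 bool, what is visible of it) and "position" ([column, row] as shares, 0 to 1, of the picture: columns of its width, rows of its height, amid what is visible of it).
The state is a dict: "clock": time; "joint_pos": joint angles; "qvel": joint speeds; "tau": joint torques, N m; "tool_pos": TCP position; "orientation": TCP orientation; "force": force on the tool from outside, world axes, zero at the start; "moment": the same for the moment, N m; "opening": finger opening in m.
Only numpy, scipy, OpenCV 4.12 (cv2) and the standard library are available. Lean on these libraries where they do the work, as an engineer would, in place of code of your own. Each camera call takes 0.05 s, during which the arm holds its last target.

## Task

Line up the four terracotta vases by size on the ware board, ready for glazing: the smallest on the cork pad nearest the blue glaze bowl, each next larger one on the next pad along, the largest on the pad farthest from the bowl, each standing upright on the middle of its pad. Set them down gently without dropping any or knocking any over, and leave the grey unfired pinch pot where it stands.

Things in the scene. Friction and masses are not known exactly. Their poses are not given: they have to be found in the camera images.
- vase_1: the smallest of four like-shaped loose terracotta vases, standing upright at the start: straight round body 38 mm in diameter from 6 mm up to 41 mm above its foot, then a shoulder and narrow neck; 64 mm tall in all. About 80 g. Origin: centre of the underside, z up the vase's axis.
- vase_2: the second smallest of four like-shaped loose terracotta vases, standing upright at the start: straight round body 46 mm in diameter from 6 mm up to 59 mm above its foot, then a shoulder and narrow neck; 82 mm tall in all. About 120 g. Origin: centre of the underside, z up the vase's axis.
- vase_3: the second largest of four like-shaped loose terracotta vases, standing upright at the start: straight round body 54 mm in diameter from 6 mm up to 77 mm above its foot, then a shoulder and narrow neck; 100 mm tall in all. About 170 g. Origin: centre of the underside, z up the vase's axis.
- vase_4: the largest of four like-shaped loose terracotta vases, standing upright at the start: straight round body 62 mm in diameter from 6 mm up to 95 mm above its foot, then a shoulder and narrow neck; 118 mm tall in all. About 230 g. Origin: centre of the underside, z up the vase's axis.
- pad_a: one of four identical round cork pads, 84 mm in diameter and 6 mm thick, fixed in a straight row 100 mm apart on the wooden ware board (120 x 400 mm, 12 mm thick, fixed). The row runs roughly along y, in the order a, b, c, d. Origin: centre of the pad's underside, so its top, on which a vase stands, is 6 mm above it (18 mm above the table). y axis: along the row from a towards d.
- pad_b: one of four identical round cork pads, 84 mm in diameter and 6 mm thick, fixed in a straight row 100 mm apart on the wooden ware board (120 x 400 mm, 12 mm thick, fixed). The row runs roughly along y, in the order a, b, c, d. Origin: centre of the pad's underside, so its top, on which a vase stands, is 6 mm above it (18 mm above the table). y axis: along the row from a towards d.
- pad_c: one of four identical round cork pads, 84 mm in diameter and 6 mm thick, fixed in a straight row 100 mm apart on the wooden ware board (120 x 400 mm, 12 mm thick, fixed). The row runs roughly along y, in the order a, b, c, d. Origin: centre of the pad's underside, so its top, on which a vase stands, is 6 mm above it (18 mm above the table). y axis: along the row from a towards d.
- pad_d: one of four identical round cork pads, 84 mm in diameter and 6 mm thick, fixed in a straight row 100 mm apart on the wooden ware board (120 x 400 mm, 12 mm thick, fixed). The row runs roughly along y, in the order a, b, c, d. Origin: centre of the pad's underside, so its top, on which a vase stands, is 6 mm above it (18 mm above the table). y axis: along the row from a towards d.
- glaze_bowl: empty blue ceramic bowl, 90 mm across the rim and 40 mm high, fixed on the table in line with the row of pads, 120 mm beyond the middle of one end pad (either end, it varies); a white screw-lid jar (62 mm in diameter, 46 mm high, fixed) stands likewise beyond the other end. Origin: centre of the underside.
- pinch_pot: loose grey unfired clay pot with a ragged rim, 72 mm in diameter and about 56 mm high, standing among the vases; it is not to be moved. Origin: centre of the underside.
Things that resemble listed ones, but are neither listed nor needed, are in the scene too. Leave any purple look-alike of the vase_4 alone.

How it is judged (in metres and radians):
At the end, for the whole second after the job is handed in: Counting from the pad nearest the glaze bowl, the pads carry the smallest, second smallest, second largest and largest vase; each vase stands on its pad with its axis within 14 mm of the pad's centre, upright within 0.1 rad, released and at rest; the pinch pot is within 20 mm of where it started (((horizontal distance between glaze_bowl and pad_a below 0.2 m and horizontal distance between vase_1 and pad_a below 0.014 m and z of vase_1 in the frame of pad_a between 0.002 and 0.011 m and horizontal distance between vase_2 and pad_b below 0.014 m and z of vase_2 in the frame of pad_b between 0.002 and 0.011 m and horizontal distance between vase_3 and pad_c below 0.014 m and z of vase_3 in the frame of pad_c between 0.002 and 0.011 m and horizontal distance between vase_4 and pad_d below 0.014 m and z of vase_4 in the frame of pad_d between 0.002 and 0.011 m) or (horizontal distance between glaze_bowl and pad_d below 0.2 m and horizontal distance between vase_1 and pad_d below 0.014 m and z of vase_1 in the frame of pad_d between 0.002 and 0.011 m and horizontal distance between vase_2 and pad_c below 0.014 m and z of vase_2 in the frame of pad_c between 0.002 and 0.011 m and horizontal distance between vase_3 and pad_b below 0.014 m and z of vase_3 in the frame of pad_b between 0.002 and 0.011 m and horizontal distance between vase_4 and pad_a below 0.014 m and z of vase_4 in the frame of pad_a between 0.002 and 0.011 m)) and angle between each of vase_1, vase_2, vase_3, vase_4's own z axis and vertical below 0.1 rad and linear speed of each of vase_1, vase_2, vase_3, vase_4 below 0.02 m/s and angular speed of each of vase_1, vase_2, vase_3, vase_4 below 0.2 rad/s and distance of pinch_pot from where it was at the start of the episode below 0.02 m); the robot touches nothing.
It fails at once if a vase is knocked over (tilted more than 0.7 rad) (angle between any of vase_1, vase_2, vase_3, vase_4's own z axis and vertical above 0.7 rad).
It fails at once if a vase is dropped (falls free of the gripper faster than 0.7 m/s, about 25 mm of fall) ((linear speed of vase_1 above 0.7 m/s and contact force between vase_1 and the fingers below 0.05 N) or (linear speed of vase_2 above 0.7 m/s and contact force between vase_2 and the fingers below 0.05 N) or (linear speed of vase_3 above 0.7 m/s and contact force between vase_3 and the fingers below 0.05 N) or (linear speed of vase_4 above 0.7 m/s and contact force between vase_4 and the fingers below 0.05 N)).
It fails at once if the pinch pot is shifted by more than 20 mm (distance of pinch_pot from where it was at the start of the episode above 0.02 m).
It also fails if it takes over 106 s, if anything falls off the work surface, if the arm or the gripper's body presses on something with over 40 N, if the wrist force passes 120 N, or if a joint passes its speed limit or range.

## Working session

There is one attempt and no reset: what is moved stays moved. The work goes in short steps, Python scripts to look and compute and a tool call to move; the robot and the scene stay as the last step left them, time stands still between calls to the robot, and variables do not carry over. Pictures are saved under pics/ and viewed, and the job is handed in when it is done.

Besides the shell and the picture viewer there is one more tool, called after ">>>" as name([rows], argument=value, ...), one row to a line, values as JSON. jog_arm: Moves the arm, as the interface text tells. Its arguments: {"type":"object","properties":{"commands":{"type":"array"},"gripper":{"type":"number"}},"required":["commands"]}

```bash
ls; mkdir -p pics; python3 - <<'E'
from plant import ctrl
import cv2,pickle
o=ctrl.get_obs();print(o)
for n in("side","top","wrist"):
    s=ctrl.snapshot(n);cv2.imwrite(f"pics/{n}0.png",s["image"][:,:,::-1]);pickle.dump(s,open(f"{n}0.pkl","wb"))
    print(n,{k:v for k,v in s.items() if k!="image"})
E
```

```text
pics
{'clock': 0.0, 'joint_pos': array([ 8.90434115e+01,  2.05917652e+01,  6.33031621e-01, -1.98323574e-02,
       -7.01348871e+01, -1.65081636e+01]), 'qvel': array([ 0.05883344,  0.06181252,  0.06113659, -0.06211673, -0.04650384,
        0.05560036]), 'tau': array([ 1.92509484e-03, -5.82718456e+01,  2.93036610e+01,  6.99671879e+00,
        6.81074336e-03, -1.57251966e-04]), 'tool_pos': array([0.2024468 , 0.64341207, 0.22561422]), 'orientation': array([ 1.79904940e+02, -8.72999603e-03, -1.74714993e+01]), 'force': array([-0.2313158 ,  0.52509644,  0.13263669]), 'moment': array([0.00574207, 0.03718022, 0.00941016]), 'opening': 0.08785512469087614}
side {'mtx': array([[487.37182944,   0.        , 283.10734058],
       [  0.        , 487.37182944, 208.9447093 ],
       [  0.        ,   0.        ,   1.        ]]), 'position': array([ 0.1049126 , -0.89124735,  0.82993017]), 'orientation': array([ 50.81662342,  -0.24459493, -25.79195506])}
top {'mtx': array([[471.61431605,   0.        , 278.06295597],
       [  0.        , 471.61431605, 207.7091158 ],
       [  0.        ,   0.        ,   1.        ]]), 'position': array([ 0.335869  , -0.02623505,  1.11438747]), 'orientation': array([  9.39191697,  -0.82891901, -89.66354793])}
wrist {'mtx': array([[320.57760608,   0.        , 283.42037204],
       [  0.        , 320.57760608, 208.18960876],
       [  0.        ,   0.        ,   1.        ]]), 'hand_eye': array([[-8.35238190e-04,  9.61159439e-01,  2.75992455e-01,
         7.34106811e-02],
       [ 9.99999191e-01,  5.38097718e-04,  1.15234967e-03,
        -1.24115359e-04],
       [ 9.59080851e-04,  2.75993194e-01, -9.61159111e-01,
        -1.58488127e-01],
       [ 0.00000000e+00,  0.00000000e+00,  0.00000000e+00,
         1.00000000e+00]])}
```

View pics/side0.png

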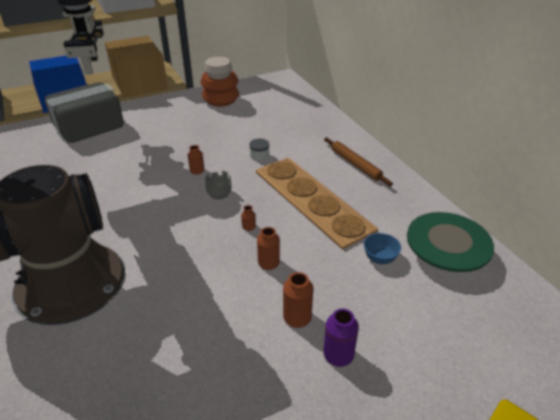

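View pics/top0.png

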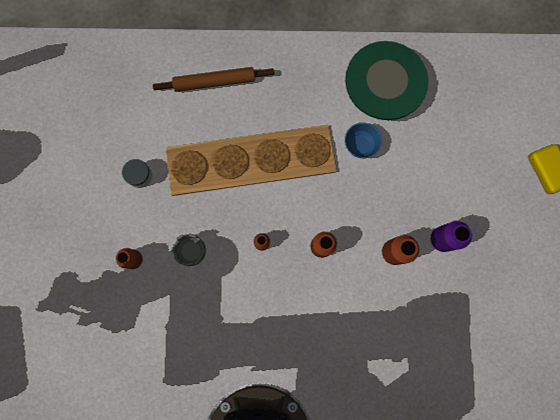

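View pics/wrist0.png

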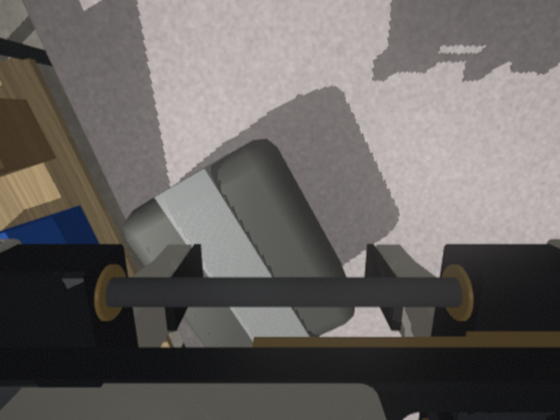

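The top view shows terracotta vases at (129,258), (262,241), (323,244) and (400,249), the purple look-alike at (452,236) and the pot at (189,250). The pads are at (190,167) to (313,150), and the bowl at (363,140) is at the right end. Next I fit silhouettes to get positions.

```bash
cat > h.py <<'E'
import numpy as np,cv2,pickle
from scipy.spatial.transform import Rotation as R
from scipy.optimize import minimize
def proj(s,P):
    P=np.atleast_2d(P);Rm=R.from_euler('xyz',s["orientation"],degrees=True).as_matrix()
    c=(P-s["position"])@Rm; u=np.c_[c[:,0]/-c[:,2],-c[:,1]/-c[:,2]]
    K=s["mtx"];return np.c_[u[:,0]*K[0,0]+K[0,2],u[:,1]*K[1,1]+K[1,2]]
def unproj(s,uv,z):
    K=s["mtx"];Rm=R.from_euler('xyz',s["orientation"],degrees=True).as_matrix()
    d=Rm@np.array([(uv[0]-K[0,2])/K[0,0],-(uv[1]-K[1,2])/K[1,1],-1]);t=(z-s["position"][2])/d[2]
    return s["position"]+t*d
V={1:(.019,.041,.064),2:(.023,.059,.082),3:(.027,.077,.100),4:(.031,.095,.118)}
def cyl(x,y,prof):
    a=np.linspace(0,2*np.pi,40)
    return np.concatenate([np.c_[x+r*np.cos(a),y+r*np.sin(a),np.full(40,z)] for r,z in prof])
def sil(s,x,y,prof,sh=4):
    uv=proj(s,cyl(x,y,prof));m=np.zeros((420*sh,560*sh),np.uint8)
    h=cv2.convexHull(((uv+.5)*sh-.5).astype(np.float32));cv2.fillPoly(m,[h.astype(np.int32)],1)
    return cv2.resize(m.astype(np.float32),(560,420),interpolation=cv2.INTER_AREA)
def vprof(k,z0=0):
    r,b,t=V[k];return [(r*.9,z0),(r,z0+.006),(r,z0+b),(r*.55,z0+t-.008),(r*.55,z0+t)]
E
python3 - <<'E'
from h import *
from plant import ctrl
out={}
for n in("side","top"):
    for q in("vase_1","pad_a","glaze_bowl","pinch_pot"):
        r=ctrl.regions_of(n,q); out[n,q]=r
        print(n,q,[(round(d["confidence"],2),(np.array(d["position"])*[560,420]).round(1).tolist(),int(d["mask"].sum())) for d in r])
pickle.dump(out,open("net.pkl","wb"))
E
```

```text
side vase_1 [(0.9, [295.8, 297.6], 1519), (0.83, [342.4, 337.0], 1651), (0.82, [197.8, 156.9], 410), (0.8, [272.9, 249.4], 861), (0.58, [250.1, 218.3], 320)]
side pad_a [(0.96, [283.6, 168.0], 389), (0.91, [303.2, 186.8], 413), (0.79, [347.5, 226.1], 574), (0.74, [324.7, 205.0], 491)]
side glaze_bowl [(0.97, [381.8, 247.8], 989), (0.54, [251.6, 218.4], 297)]
side pinch_pot []
top vase_1 [(0.8, [323.6, 244.5], 522), (0.73, [130.8, 259.0], 481), (0.72, [451.4, 235.8], 991), (0.57, [399.6, 250.3], 921), (0.49, [260.9, 241.6], 232)]
top pad_a [(0.96, [227.7, 162.5], 888), (0.93, [273.6, 153.9], 911), (0.84, [190.4, 165.9], 934), (0.77, [310.2, 151.4], 889)]
top glaze_bowl [(0.76, [364.8, 139.1], 1062)]
top pinch_pot [(0.85, [187.2, 247.6], 863)]
```

```bash
cat > fit.py <<'E'
from h import *
net=pickle.load(open("net.pkl","rb"));S=pickle.load(open("side0.pkl","rb"));T=pickle.load(open("top0.pkl","rb"))
def cm(s):
    i=s["image"].astype(float);r,g,b=i[...,0],i[...,1],i[...,2]
    return (((r-b)>.45*r)&(r>40)|((b>1.3*g+10)&(r>1.2*g)&(b>r))).astype(np.uint8)
def comp(m,p):
    n,l,st,c=cv2.connectedComponentsWithStats(cv2.morphologyEx(m,cv2.MORPH_CLOSE,np.ones((3,3))))
    k=[i for i in range(1,n) if st[i,4]>60];i=min(k,key=lambda i:np.hypot(*(c[i]-p)));return cv2.morphologyEx((l==i).astype(np.uint8),cv2.MORPH_CLOSE,np.ones((15,15))).astype(np.float32),c[i]
pairs=[((262,241),(250,218)),((323,244),(268,248)),((400,249),(298,300)),((129,258),(196,160)),((452,236),(341,337))]
for t,s in pairs:
    mt,ct=comp(cm(T),t);ms,cs=comp(cm(S),s)
    p0=unproj(T,ct,.04)[:2];res=[]
    for k in V:
        def f(p):
            e=0
            for c,m in((T,mt),(S,ms)):
                a=sil(c,p[0],p[1],vprof(k));e+=1-np.minimum(a,m).sum()/np.maximum(a,m).sum()
            return e
        r=minimize(f,p0,method="Nelder-Mead",options=dict(initial_simplex=[p0,p0+[.01,0],p0+[0,.01]],xatol=2e-4,fatol=1e-3))
        res.append((round(r.fun,3),k,r.x.round(4).tolist()))
    print(t,mt.sum(),ms.sum(),sorted(res)[:2])
# pads: network + dark-blob refine
for n,c in(("top",T),("side",S)):
    for q,z in(("pad_a",.018),("pinch_pot",.03),("glaze_bowl",.025)):
        for d in net[n,q]: print(n,q,round(d["confidence"],2),unproj(c,np.array(d["position"])*[560,420],z)[:2].round(4))
E
python3 fit.py
```

```text
(262, 241) 208.0 228.0 [(np.float64(0.462), 1, [0.4361, -0.0034]), (np.float64(1.004), 2, [0.4346, -0.0016])]
(323, 244) 511.0 742.0 [(np.float64(0.247), 3, [0.4288, -0.1434]), (np.float64(0.435), 2, [0.4325, -0.1432])]
(400, 249) 843.0 1314.0 [(np.float64(0.194), 4, [0.4173, -0.3146]), (np.float64(0.412), 3, [0.4189, -0.3152])]
(129, 258) 386.0 293.0 [(np.float64(0.387), 1, [0.3988, 0.3041]), (np.float64(0.498), 2, [0.395, 0.2974])]
(452, 236) 959.0 1563.0 [(np.float64(0.16), 4, [0.449, -0.4325]), (np.float64(0.465), 3, [0.45, -0.4329])]
top pad_a 0.96 [0.6259 0.08  ]
top pad_a 0.93 [ 0.6482 -0.0296]
top pad_a 0.84 [0.6167 0.1687]
top pad_a 0.77 [ 0.6553 -0.1175]
top pinch_pot 0.85 [0.421  0.1669]
top glaze_bowl 0.76 [ 0.6852 -0.2486]
side pad_a 0.96 [0.6256 0.1751]
side pad_a 0.91 [0.6346 0.0681]
side pad_a 0.79 [ 0.6586 -0.1278]
side pad_a 0.74 [ 0.6487 -0.0286]
side glaze_bowl 0.97 [ 0.6863 -0.2369]
side glaze_bowl 0.54 [ 0.4485 -0.0034]
```

```bash
cat > fit2.py <<'E'
from fit import *
def cm2(s):
    i=s["image"].astype(float);r,g,b=i[...,0],i[...,1],i[...,2]
    return ((r-b)>.3*r).astype(np.uint8)*(r>15)
print("--")
t,s=(129,258),(196,160)
for c,p,n in((T,t,"t"),(S,s,"s")):
    m,cc=comp(cm2(c).astype(np.uint8),p);print(n,m.sum(),cc)
mt,ct=comp(cm2(T).astype(np.uint8),t);ms,cs=comp(cm2(S).astype(np.uint8),s)
for k in(1,2,3):
    f=lambda p:sum(1-np.minimum(a,m).sum()/np.maximum(a,m).sum() for c,m in((T,mt),(S,ms)) for a in[sil(c,p[0],p[1],vprof(k))])
    p0=unproj(T,ct,.04)[:2]
    r=minimize(f,p0,method="Nelder-Mead",options=dict(initial_simplex=[p0,p0+[.01,0],p0+[0,.01]],xatol=2e-4));print(k,r.fun,r.x)
# board
def board(c,p):
    x,y,a=p;A=np.array([[np.cos(a),-np.sin(a)],[np.sin(a),np.cos(a)]])
    q=np.array([[sx*.06,sy*.2] for sx,sy in((1,1),(1,-1),(-1,-1),(-1,1))])@A.T+[x,y]
    uv=proj(c,np.r_[np.c_[q,np.full(4,.012)],np.c_[q,np.zeros(4)]]);m=np.zeros((1680,2240),np.uint8)
    cv2.fillPoly(m,[cv2.convexHull(((uv+.5)*4-.5).astype(np.float32)).astype(np.int32)],1)
    return cv2.resize(m.astype(np.float32),(560,420),interpolation=cv2.INTER_AREA)
def wood(c,p):
    i=c["image"].astype(float);m=((i[...,0]-i[...,2])>.25*i[...,0]).astype(np.uint8)
    return comp(m,p)[0]
wt,ws=wood(T,(252,160)),wood(S,(315,200));print(wt.sum(),ws.sum())
best={}
for nm,L in(("t",((T,wt),)),("s",((S,ws),)),("both",((T,wt),(S,ws)))):
    f=lambda p:sum(1-np.minimum(a,m).sum()/np.maximum(a,m).sum() for c,m in L for a in[board(c,p)])
    p0=np.array([.637,.025,.12])
    r=minimize(f,p0,method="Nelder-Mead",options=dict(initial_simplex=[p0,p0+[.01,0,0],p0+[0,.01,0],p0+[0,0,.05]],xatol=2e-4));print(nm,r.fun,r.x)
x,y,a=r.x
pads=[(x-np.sin(a)*d,y+np.cos(a)*d) for d in(-.15,-.05,.05,.15)];print(np.round(pads,4))
def fitv(k,p,ms): pass
ov={"t":T["image"].copy(),"s":S["image"].copy()}
P=[(1,.4361,-.0034),(3,.4288,-.1434),(4,.4173,-.3146),(2,.395,.2974)]
for n,c in(("t",T),("s",S)):
    im=cv2.resize(c["image"],None,fx=3,fy=3,interpolation=cv2.INTER_CUBIC)[:,:,::-1].copy()
    for k,vx,vy in P:
        h=cv2.convexHull(((proj(c,cyl(vx,vy,vprof(k)))+.5)*3).astype(np.float32));cv2.polylines(im,[h.astype(int)],1,(0,255,0),1)
    for px,py in pads:
        h=cv2.convexHull(((proj(c,cyl(px,py,[(.042,.018)]))+.5)*3).astype(np.float32));cv2.polylines(im,[h.astype(int)],1,(255,255,0),1)
    h=cv2.convexHull(((proj(c,cyl(.421,.167,[(.036,0),(.036,.056)]))+.5)*3).astype(np.float32));cv2.polylines(im,[h.astype(int)],1,(255,0,255),1)
    cv2.imwrite(f"pics/ov_{n}.png",im[360:840,330:1130] if n=="t" else im[390:990,510:1210])
    if n=="t": cv2.imwrite("pics/ov_t2.png",im[360:840,700:1450])
E
python3 fit2.py | sed -n '/--/,$p'
```

```text
--
t 443.0 [128.59142212 258.34988713]
s 342.0 [195.35964912 160.20467836]
1 0.5415380597114563 [0.39769869 0.30034105]
2 0.2734771966934204 [0.39569961 0.29689753]
3 0.8052396178245544 [0.39496249 0.29609453]
8089.0 4198.0
t 0.01996135711669922 [0.63643716 0.02551038 0.15426069]
s 0.049633920192718506 [0.64089984 0.02769758 0.1538409 ]
both 0.08550691604614258 [0.63781812 0.0256418  0.15579735]
[[ 0.6611 -0.1225]
 [ 0.6456 -0.0238]
 [ 0.6301  0.075 ]
 [ 0.6145  0.1738]]
```

View pics/ov_t.png

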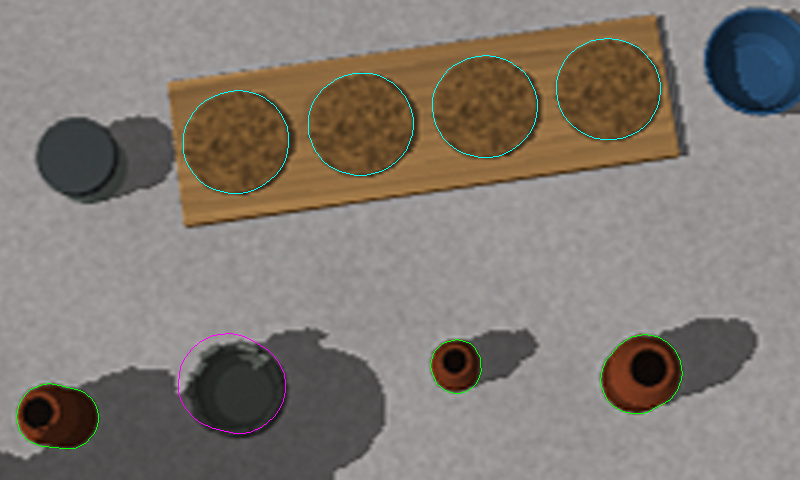

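View pics/ov_s.png

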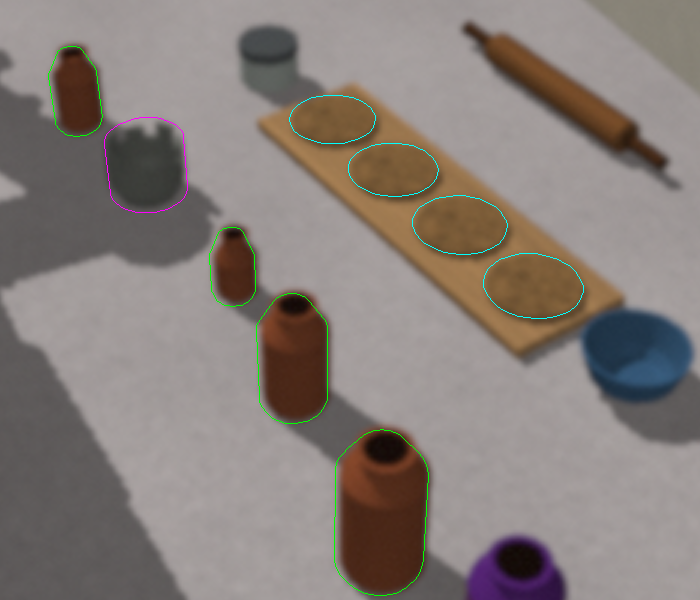

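View pics/ov_t2.png

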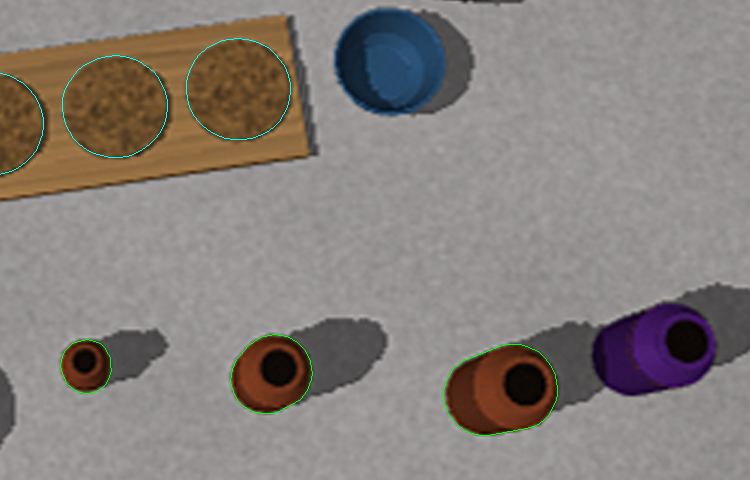

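The fits match the picture. In world x, y:

| Item | Position | Target pad |
|---|---|---|
| v1 | (.436,-.003) | (.661,-.122) |
| v2 | (.396,.297) | (.646,-.024) |
| v3 | (.429,-.143) | (.630,.075) |
| v4 | (.417,-.315) | (.6145,.174) |

First I turn the tool to yaw -90, so tool x = -Y, y = -X and z = -Z.

>>> jog_arm([
  {"roll": 0.141},
  {"roll": 0.141},
  {"roll": 0.141},
  {"roll": 0.141},
  {"roll": 0.141},
  {"roll": 0.141},
  {"roll": 0.141},
  {"roll": 0.141},
  {"roll": 0.138},
  {},
], gripper=8.76)

```text
validation failed for argument at $.co...
```

>>> jog_arm([
  {"x": 0,"y": 0,"z": 0,"roll": 0.141},
  {"x": 0,"y": 0,"z": 0,"roll": 0.141},
  {"x": 0,"y": 0,"z": 0,"roll": 0.141},
  {"x": 0,"y": 0,"z": 0,"roll": 0.141},
  {"x": 0,"y": 0,"z": 0,"roll": 0.141},
  {"x": 0,"y": 0,"z": 0,"roll": 0.141},
  {"x": 0,"y": 0,"z": 0,"roll": 0.141},
  {"x": 0,"y": 0,"z": 0,"roll": 0.141},
  {"x": 0,"y": 0,"z": 0,"roll": 0.138},
  {"x": 0,"y": 0,"z": 0,"roll": 0},
], gripper=8.76)

```text
clock: 1.55
tool_pos: [0.2026, 0.6439, 0.2266]
orientation: [180.0, 0.0, -90.1]
force: [-0.6, -0.3, -0.5]
opening: 0.0874
```

>>> jog_arm([
  {"x": 3.47,"y": -1.93,"z": 0,"roll": 0},
  {"x": 3.47,"y": -1.93,"z": 0,"roll": 0},
  {"x": 3.47,"y": -1.93,"z": 0,"roll": 0},
  {"x": 3.47,"y": -1.93,"z": 0,"roll": 0},
  {"x": 3.47,"y": -1.93,"z": 0,"roll": 0},
  {"x": 3.47,"y": -1.93,"z": 0,"roll": 0},
  {"x": 3.47,"y": -1.93,"z": 0,"roll": 0},
  {"x": 3.47,"y": -1.93,"z": 0,"roll": 0},
  {"x": 3.47,"y": -1.93,"z": 0,"roll": 0},
  {"x": 3.47,"y": -1.93,"z": 0,"roll": 0},
  {"x": 0,"y": 0,"z": 0,"roll": 0},
  {"x": 0,"y": 0,"z": 0,"roll": 0},
])

```text
clock: 2.75
tool_pos: [0.3961, 0.2963, 0.2269]
orientation: [-180.0, 0.0, -89.9]
force: [0.3, 0.1, -0.0]
opening: 0.0878
```

```bash
cat > snap.py <<'E'
import sys,cv2,pickle
from plant import ctrl
n,f=sys.argv[1:3]
o=ctrl.get_obs();s=ctrl.snapshot(n);s["obs"]=o;pickle.dump(s,open(f+".pkl","wb"));cv2.imwrite(f"pics/{f}.png",s["image"][:,:,::-1])
E
python3 snap.py top top1; python3 snap.py wrist w1
```

```text
(no output)
```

View pics/w1.png

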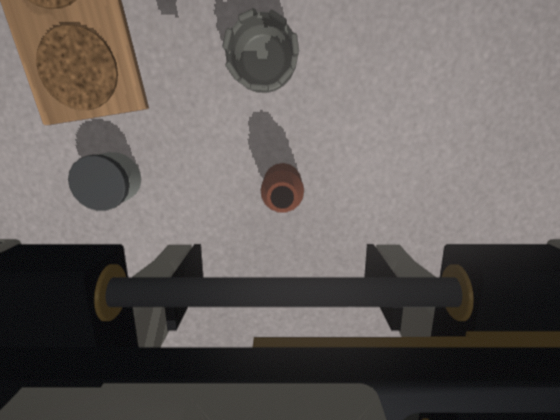

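View pics/top1.png

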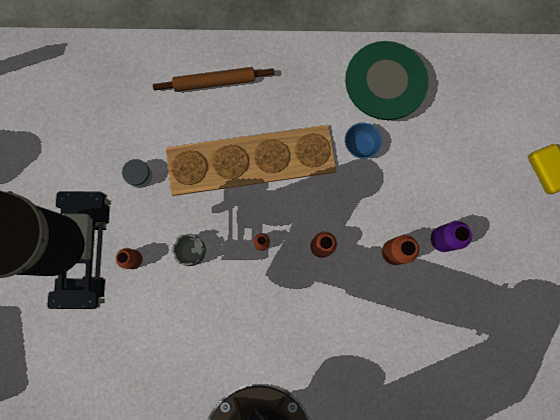

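```bash
cat >> h.py <<'E'
def wpose(s):
    o=s["obs"];M=np.eye(4);M[:3,:3]=R.from_euler('xyz',o["orientation"],degrees=True).as_matrix();M[:3,3]=o["tool_pos"];return M@s["hand_eye"]
def wproj(s,P):
    M=wpose(s);P=np.atleast_2d(P);c=(P-M[:3,3])@M[:3,:3];K=s["mtx"]
    return np.c_[c[:,0]/-c[:,2]*K[0,0]+K[0,2],c[:,1]/c[:,2]*K[1,1]+K[1,2]]
def wunproj(s,uv,z):
    M=wpose(s);K=s["mtx"];d=M[:3,:3]@np.array([(uv[0]-K[0,2])/K[0,0],-(uv[1]-K[1,2])/K[1,1],-1]);t=(z-M[2,3])/d[2];return M[:3,3]+t*d
E
python3 - <<'E'
from h import *
s=pickle.load(open("w1.pkl","rb"))
print(s["obs"]["tool_pos"],wproj(s,[[.3957,.2969,.082],[.6145,.1738,.018],[.413,.162,.0]]))
print(wunproj(s,(282,196),.082),wunproj(s,(77,65),.018))
E
```

```text
[0.39573893 0.29697326 0.22682984] [[282.65896729 194.83479863]
 [ 76.09231594  67.18786728]
 [267.18168482  58.14000124]]
[0.39634149 0.29806772 0.082     ] [0.61316003 0.17166414 0.018     ]
```

The wrist image agrees to about 1 mm: the vase is at (282,196) and was predicted at (283,195). I descend and grip vase_2.

>>> jog_arm([
  {"x": 0,"y": 0,"z": 3,"roll": 0},
  {"x": 0,"y": 0,"z": 3,"roll": 0},
  {"x": 0,"y": 0,"z": 3,"roll": 0},
  {"x": 0,"y": 0,"z": 3,"roll": 0},
  {"x": 0,"y": 0,"z": 3,"roll": 0},
  {"x": 0,"y": 0,"z": 3,"roll": 0},
  {"x": 0,"y": 0,"z": 1.4,"roll": 0},
  {"x": 0,"y": 0,"z": 1,"roll": 0},
  {"x": 0,"y": 0,"z": 0,"roll": 0},
])

```text
clock: 3.75
tool_pos: [0.3949, 0.2971, 0.0214]
orientation: [179.9, -0.1, -89.9]
force: [-0.3, -0.7, 0.4]
opening: 0.0877
```

>>> jog_arm([
  {"x": 0,"y": 0,"z": 0,"roll": 0},
  {"x": 0,"y": 0,"z": 0,"roll": 0},
  {"x": 0,"y": 0,"z": 0,"roll": 0},
  {"x": 0,"y": 0,"z": 0,"roll": 0},
  {"x": 0,"y": 0,"z": 0,"roll": 0},
  {"x": 0,"y": 0,"z": 0,"roll": 0},
  {"x": 0,"y": 0,"z": 0,"roll": 0},
  {"x": 0,"y": 0,"z": 0,"roll": 0},
], gripper=3.5)

```text
clock: 4.55
tool_pos: [0.3958, 0.297, 0.0229]
orientation: [-180.0, 0.0, -90.0]
force: [-0.3, -1.1, 5.6]
opening: 0.0455
```

>>> jog_arm([
  {"x": 0,"y": 0,"z": -0.5,"roll": 0},
  {"x": 0,"y": 0,"z": -1.5,"roll": 0},
  {"x": 0,"y": 0,"z": -2.5,"roll": 0},
  {"x": 0,"y": 0,"z": -2.5,"roll": 0},
  {"x": 0,"y": 0,"z": -2,"roll": 0},
  {"x": 0,"y": 0,"z": -1,"roll": 0},
  {"x": 0,"y": 0,"z": 0,"roll": 0},
])

```text
clock: 5.25
tool_pos: [0.3959, 0.2974, 0.1236]
orientation: [-179.9, 0.1, -90.0]
force: [0.4, -0.1, -1.7]
opening: 0.0452
```

>>> jog_arm([
  {"x": 1.46,"y": -1.14,"z": 0,"roll": 0},
  {"x": 2.92,"y": -2.27,"z": 0,"roll": 0},
  {"x": 2.92,"y": -2.27,"z": 0,"roll": 0},
  {"x": 2.92,"y": -2.27,"z": 0,"roll": 0},
  {"x": 2.92,"y": -2.27,"z": 0,"roll": 0},
  {"x": 2.92,"y": -2.27,"z": 0,"roll": 0},
  {"x": 2.92,"y": -2.27,"z": 0,"roll": 0},
  {"x": 2.92,"y": -2.27,"z": 0,"roll": 0},
  {"x": 2.92,"y": -2.27,"z": 0,"roll": 0},
  {"x": 2.92,"y": -2.27,"z": 0,"roll": 0},
  {"x": 2.92,"y": -2.27,"z": 0,"roll": 0},
  {"x": 1.46,"y": -1.14,"z": 0,"roll": 0},
])

```text
clock: 6.45
tool_pos: [0.6457, -0.0268, 0.1202]
orientation: [179.8, -0.0, -90.1]
force: [-0.2, 0.7, -1.9]
opening: 0.0454
```

>>> jog_arm([
  {"x": 0,"y": 0,"z": 0,"roll": 0},
  {"x": 0,"y": 0,"z": 2,"roll": 0},
  {"x": 0,"y": 0,"z": 2.5,"roll": 0},
  {"x": 0,"y": 0,"z": 1.7,"roll": 0},
  {"x": 0,"y": 0,"z": 1,"roll": 0},
  {"x": 0,"y": 0,"z": 0,"roll": 0},
  {"x": 0,"y": 0,"z": 0,"roll": 0},
])

```text
clock: 7.15
tool_pos: [0.6455, -0.0239, 0.0508]
orientation: [-180.0, -0.0, -90.0]
force: [0.5, -0.1, -0.4]
opening: 0.0453
```

>>> jog_arm([
  {"x": 0,"y": 0,"z": 0.4,"roll": 0},
  {"x": 0,"y": 0,"z": 0.3,"roll": 0},
  {"x": 0,"y": 0,"z": 0.1,"roll": 0},
  {"x": 0,"y": 0,"z": 0.1,"roll": 0},
  {"x": 0,"y": 0,"z": 0,"roll": 0},
  {"x": 0,"y": 0,"z": 0,"roll": 0},
])

```text
clock: 7.75
tool_pos: [0.6454, -0.0244, 0.0417]
orientation: [-180.0, -0.0, -90.0]
force: [0.4, 0.3, -1.0]
opening: 0.0455
```

>>> jog_arm([
  {"x": 0,"y": 0,"z": 0.1,"roll": 0},
  {"x": 0,"y": 0,"z": 0,"roll": 0},
])

```text
clock: 7.95
tool_pos: [0.6456, -0.0244, 0.0409]
orientation: [-180.0, -0.0, -90.0]
force: [-0.5, -0.0, 1.7]
opening: 0.0453
```

>>> jog_arm([
  {"x": 0,"y": 0,"z": 0,"roll": 0},
  {"x": 0,"y": 0,"z": 0,"roll": 0},
  {"x": 0,"y": 0,"z": 0,"roll": 0},
  {"x": 0,"y": 0,"z": 0,"roll": 0},
  {"x": 0,"y": 0,"z": 0,"roll": 0},
  {"x": 0,"y": 0,"z": 0,"roll": 0},
  {"x": 0,"y": 0,"z": 0,"roll": 0},
], gripper=8.76)

```text
clock: 8.65
tool_pos: [0.6454, -0.0243, 0.0405]
orientation: [180.0, 0.0, -90.0]
force: [0.4, 0.8, 0.7]
opening: 0.0868
```

>>> jog_arm([
  {"x": 0,"y": 0,"z": -1,"roll": 0},
  {"x": 0,"y": 0,"z": -2,"roll": 0},
  {"x": 0,"y": 0,"z": -3,"roll": 0},
  {"x": 0,"y": 0,"z": -3,"roll": 0},
  {"x": 0,"y": 0,"z": -3,"roll": 0},
  {"x": 0,"y": 0,"z": 0,"roll": 0},
])

```text
clock: 9.25
tool_pos: [0.6482, -0.0242, 0.1666]
orientation: [-179.5, 0.0, -90.0]
force: [-0.0, 0.2, 0.1]
opening: 0.0877
```

>>> jog_arm([
  {"x": -0.3,"y": 2.99,"z": 0,"roll": 0},
  {"x": -0.3,"y": 2.99,"z": 0,"roll": 0},
  {"x": -0.3,"y": 2.99,"z": 0,"roll": 0},
  {"x": -0.3,"y": 2.99,"z": 0,"roll": 0},
  {"x": -0.3,"y": 2.99,"z": 0,"roll": 0},
  {"x": -0.3,"y": 2.99,"z": 0,"roll": 0},
  {"x": -0.3,"y": 2.99,"z": 0,"roll": 0},
  {"x": 0,"y": 0,"z": 0,"roll": 0},
  {"x": 0,"y": 0,"z": 0,"roll": 0},
])

```text
clock: 10.15
tool_pos: [0.4361, -0.0031, 0.1614]
orientation: [-179.9, 0.0, -89.9]
force: [0.7, 0.9, -0.7]
opening: 0.0878
```

```bash
python3 snap.py top top2; python3 snap.py wrist w2
```

```text
(no output)
```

View pics/w2.png

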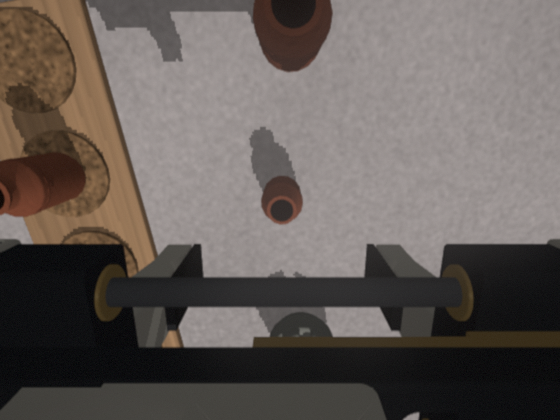

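View pics/top2.png

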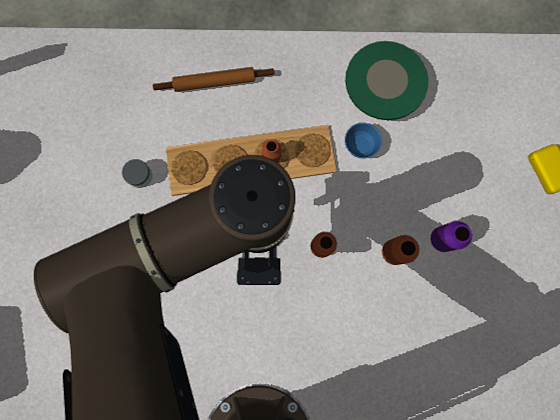

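The wrist view puts vase_1's mouth at (282,210), centred between the fingers. The top view shows vase_2 upright on its pad at (272,150). I descend on vase_1.

>>> jog_arm([
  {"x": 0,"y": 0,"z": 3,"roll": 0},
  {"x": 0,"y": 0,"z": 3,"roll": 0},
  {"x": 0,"y": 0,"z": 3,"roll": 0},
  {"x": 0,"y": 0,"z": 3,"roll": 0},
  {"x": 0,"y": 0,"z": 2,"roll": 0},
  {"x": 0,"y": 0,"z": 1,"roll": 0},
  {"x": 0,"y": 0,"z": 0.3,"roll": 0},
  {"x": 0,"y": 0,"z": 0,"roll": 0},
  {"x": 0,"y": 0,"z": 0,"roll": 0},
])

```text
clock: 11.15
tool_pos: [0.4369, -0.0031, 0.0083]
orientation: [-179.9, 0.0, -90.0]
force: [-0.2, 0.1, 0.1]
opening: 0.0875
```

>>> jog_arm([
  {"x": 0,"y": 0,"z": 0,"roll": 0},
  {"x": 0,"y": 0,"z": 0,"roll": 0},
  {"x": 0,"y": 0,"z": 0,"roll": 0},
  {"x": 0,"y": 0,"z": 0,"roll": 0},
  {"x": 0,"y": 0,"z": 0,"roll": 0},
  {"x": 0,"y": 0,"z": 0,"roll": 0},
  {"x": 0,"y": 0,"z": 0,"roll": 0},
  {"x": 0,"y": 0,"z": 0,"roll": 0},
  {"x": 0,"y": 0,"z": 0,"roll": 0},
], gripper=2.7)

```text
clock: 12.05
tool_pos: [0.4362, -0.0033, 0.0076]
orientation: [-180.0, -0.0, -90.0]
force: [-1.1, 0.2, 0.4]
opening: 0.0371
```

>>> jog_arm([
  {"x": 0,"y": 0,"z": -0.5,"roll": 0},
  {"x": 0,"y": 0,"z": -1.5,"roll": 0},
  {"x": 0,"y": 0,"z": -2.5,"roll": 0},
  {"x": 0,"y": 0,"z": -2.5,"roll": 0},
  {"x": 0,"y": 0,"z": -2,"roll": 0},
  {"x": 0,"y": 0,"z": -1,"roll": 0},
  {"x": 0,"y": 0,"z": 0,"roll": 0},
])

```text
clock: 12.75
tool_pos: [0.4368, -0.003, 0.1087]
orientation: [-179.9, 0.1, -90.0]
force: [0.3, 0.4, -0.2]
opening: 0.0372
```

>>> jog_arm([
  {"x": 0.9,"y": -1.25,"z": 0,"roll": 0},
  {"x": 1.5,"y": -2.85,"z": 0,"roll": 0},
  {"x": 1.5,"y": -2.85,"z": 0,"roll": 0},
  {"x": 1.5,"y": -2.85,"z": 0,"roll": 0},
  {"x": 1.5,"y": -2.85,"z": 0,"roll": 0},
  {"x": 1.5,"y": -2.85,"z": 0,"roll": 0},
  {"x": 1.5,"y": -2.85,"z": 0,"roll": 0},
  {"x": 1.5,"y": -2.85,"z": 0,"roll": 0},
  {"x": 0.5,"y": -1.3,"z": 0,"roll": 0},
  {"x": 0,"y": 0,"z": 0,"roll": 0},
  {"x": 0,"y": 0,"z": 0,"roll": 0},
])

```text
clock: 13.85
tool_pos: [0.6598, -0.1224, 0.1054]
orientation: [179.8, 0.0, -90.0]
force: [-0.8, 0.4, -0.5]
opening: 0.0375
```

>>> jog_arm([
  {"x": 0,"y": 0,"z": 1,"roll": 0},
  {"x": 0,"y": 0,"z": 2,"roll": 0},
  {"x": 0,"y": 0,"z": 2.5,"roll": 0},
  {"x": 0,"y": 0,"z": 1.2,"roll": 0},
  {"x": 0,"y": 0,"z": 0.5,"roll": 0},
  {"x": 0,"y": 0,"z": 0.4,"roll": 0},
  {"x": 0,"y": 0,"z": 0.2,"roll": 0},
  {"x": 0,"y": 0,"z": 0.2,"roll": 0},
  {"x": 0,"y": 0,"z": 0,"roll": 0},
  {"x": 0,"y": 0,"z": 0,"roll": 0},
])

```text
clock: 14.85
tool_pos: [0.6614, -0.1224, 0.0281]
orientation: [-180.0, 0.0, -90.0]
force: [0.4, -0.4, -0.2]
opening: 0.0376
```

>>> jog_arm([
  {"x": 0,"y": 0,"z": 0.1,"roll": 0},
  {"x": 0,"y": 0,"z": 0.1,"roll": 0},
  {"x": 0,"y": 0,"z": 0,"roll": 0},
])

```text
clock: 15.15
tool_pos: [0.6612, -0.1224, 0.0256]
orientation: [-180.0, -0.0, -90.0]
force: [-0.3, 0.3, -0.3]
opening: 0.0374
```

>>> jog_arm([
  {"x": 0,"y": 0,"z": 0.1,"roll": 0},
  {"x": 0,"y": 0,"z": 0,"roll": 0},
])

```text
clock: 15.35
tool_pos: [0.6612, -0.1224, 0.0256]
orientation: [-180.0, -0.0, -90.0]
force: [-2.3, 1.2, 5.8]
opening: 0.0369
```

Contact is felt at 5.8 N. I release and retreat.

>>> jog_arm([
  {"x": 0,"y": 0,"z": 0,"roll": 0},
  {"x": 0,"y": 0,"z": 0,"roll": 0},
  {"x": 0,"y": 0,"z": 0,"roll": 0},
  {"x": 0,"y": 0,"z": 0,"roll": 0},
  {"x": 0,"y": 0,"z": 0,"roll": 0},
  {"x": 0,"y": 0,"z": 0,"roll": 0},
  {"x": 0,"y": 0,"z": 0,"roll": 0},
  {"x": 0,"y": 0,"z": 0,"roll": 0},
], gripper=8.76)

```text
clock: 16.15
tool_pos: [0.6611, -0.1223, 0.0245]
orientation: [180.0, 0.0, -90.0]
force: [0.0, 0.2, 0.2]
opening: 0.087
```

>>> jog_arm([
  {"x": 0,"y": 0,"z": -1,"roll": 0},
  {"x": 0,"y": 0,"z": -2,"roll": 0},
  {"x": 0,"y": 0,"z": -3,"roll": 0},
  {"x": 0,"y": 0,"z": -3,"roll": 0},
  {"x": 0,"y": 0,"z": -3,"roll": 0},
  {"x": 0,"y": 0,"z": -3,"roll": 0},
  {"x": 0,"y": 0,"z": 0,"roll": 0},
  {"x": 0,"y": 0,"z": 0,"roll": 0},
])

```text
clock: 16.95
tool_pos: [0.6615, -0.1223, 0.1763]
orientation: [-179.8, 0.0, -90.0]
force: [0.6, -0.3, -1.0]
opening: 0.0874
```

>>> jog_arm([
  {"x": 0.3,"y": 3.32,"z": 0,"roll": 0},
  {"x": 0.3,"y": 3.32,"z": 0,"roll": 0},
  {"x": 0.3,"y": 3.32,"z": 0,"roll": 0},
  {"x": 0.3,"y": 3.32,"z": 0,"roll": 0},
  {"x": 0.3,"y": 3.32,"z": 0,"roll": 0},
  {"x": 0.3,"y": 3.32,"z": 0,"roll": 0},
  {"x": 0.3,"y": 3.32,"z": 0,"roll": 0},
  {"x": 0,"y": 0,"z": 0,"roll": 0},
  {"x": 0,"y": 0,"z": 0,"roll": 0},
])

```text
clock: 17.85
tool_pos: [0.4281, -0.1434, 0.1746]
orientation: [-180.0, 0.0, -90.0]
force: [-0.3, -0.1, 0.9]
opening: 0.0875
```

```bash
python3 snap.py top top3; python3 snap.py wrist w3; python3 -c "
from h import *
s=pickle.load(open('w3.pkl','rb'));print(s['obs']['tool_pos'],wproj(s,[.4288,-.1434,.1]))"
```

```text
[ 0.42886555 -0.14336541  0.17459548] [[282.44679149 216.80786059]]
```

View pics/w3.png

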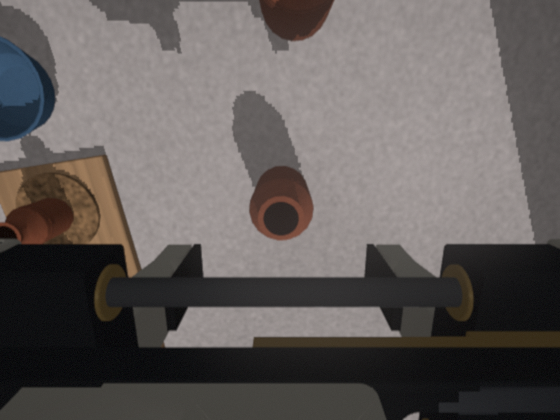

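View pics/top3.png

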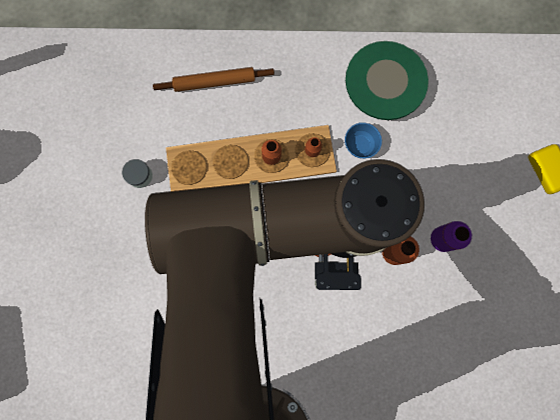

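vase_3's mouth is at (281,217), as predicted, and vases 1 and 2 stand on the two right-hand pads. I descend.

>>> jog_arm([
  {"x": 0,"y": 0,"z": 3,"roll": 0},
  {"x": 0,"y": 0,"z": 3,"roll": 0},
  {"x": 0,"y": 0,"z": 3,"roll": 0},
  {"x": 0,"y": 0,"z": 2,"roll": 0},
  {"x": 0,"y": 0,"z": 1.5,"roll": 0},
  {"x": 0,"y": 0,"z": 0.6,"roll": 0},
  {"x": 0,"y": 0,"z": 0,"roll": 0},
  {"x": 0,"y": 0,"z": 0,"roll": 0},
])

```text
clock: 18.75
tool_pos: [0.4293, -0.1433, 0.0438]
orientation: [-180.0, -0.0, -90.0]
force: [-0.2, 0.4, -0.4]
opening: 0.0873
```

>>> jog_arm([
  {"x": 0,"y": 0,"z": 0,"roll": 0},
  {"x": 0,"y": 0,"z": 0,"roll": 0},
  {"x": 0,"y": 0,"z": 0,"roll": 0},
  {"x": 0,"y": 0,"z": 0,"roll": 0},
  {"x": 0,"y": 0,"z": 0,"roll": 0},
  {"x": 0,"y": 0,"z": 0,"roll": 0},
  {"x": 0,"y": 0,"z": 0,"roll": 0},
  {"x": 0,"y": 0,"z": 0,"roll": 0},
], gripper=4.3)

```text
clock: 19.55
tool_pos: [0.4292, -0.1434, 0.0439]
orientation: [-180.0, -0.0, -90.0]
force: [1.3, 0.7, 5.6]
opening: 0.0534
```

>>> jog_arm([
  {"x": 0,"y": 0,"z": -0.5,"roll": 0},
  {"x": 0,"y": 0,"z": -1.5,"roll": 0},
  {"x": 0,"y": 0,"z": -2.5,"roll": 0},
  {"x": 0,"y": 0,"z": -2.5,"roll": 0},
  {"x": 0,"y": 0,"z": -2.5,"roll": 0},
  {"x": 0,"y": 0,"z": -1.5,"roll": 0},
  {"x": 0,"y": 0,"z": 0,"roll": 0},
])

```text
clock: 20.25
tool_pos: [0.4294, -0.1433, 0.1554]
orientation: [-179.8, 0.0, -90.0]
force: [-0.4, 0.1, -2.3]
opening: 0.0534
```

>>> jog_arm([
  {"x": -1.2,"y": -1.1,"z": 0,"roll": 0},
  {"x": -2.43,"y": -2.24,"z": 0,"roll": 0},
  {"x": -2.43,"y": -2.24,"z": 0,"roll": 0},
  {"x": -2.43,"y": -2.24,"z": 0,"roll": 0},
  {"x": -2.43,"y": -2.24,"z": 0,"roll": 0},
  {"x": -2.43,"y": -2.24,"z": 0,"roll": 0},
  {"x": -2.43,"y": -2.24,"z": 0,"roll": 0},
  {"x": -2.43,"y": -2.24,"z": 0,"roll": 0},
  {"x": -2.43,"y": -2.24,"z": 0,"roll": 0},
  {"x": -1.2,"y": -1.1,"z": 0,"roll": 0},
  {"x": 0,"y": 0,"z": 0,"roll": 0},
  {"x": 0,"y": 0,"z": 0,"roll": 0},
])

```text
clock: 21.45
tool_pos: [0.629, 0.0753, 0.1518]
orientation: [179.8, -0.1, -90.0]
force: [-1.0, 0.7, -1.7]
opening: 0.0528
```

>>> jog_arm([
  {"x": 0,"y": 0,"z": 1,"roll": 0},
  {"x": 0,"y": 0,"z": 2,"roll": 0},
  {"x": 0,"y": 0,"z": 2.5,"roll": 0},
  {"x": 0,"y": 0,"z": 2,"roll": 0},
  {"x": 0,"y": 0,"z": 0.7,"roll": 0},
  {"x": 0,"y": 0,"z": 0.4,"roll": 0},
  {"x": 0,"y": 0,"z": 0.2,"roll": 0},
  {"x": 0,"y": 0,"z": 0.2,"roll": 0},
  {"x": 0,"y": 0,"z": 0.1,"roll": 0},
  {"x": 0,"y": 0,"z": 0,"roll": 0},
  {"x": 0,"y": 0,"z": 0,"roll": 0},
])

```text
clock: 22.55
tool_pos: [0.6301, 0.0751, 0.063]
orientation: [-180.0, 0.0, -90.0]
force: [-0.5, -0.3, -1.2]
opening: 0.0533
```

>>> jog_arm([
  {"x": 0,"y": 0,"z": 0.1,"roll": 0},
  {"x": 0,"y": 0,"z": 0,"roll": 0},
  {"x": 0,"y": 0,"z": 0,"roll": 0},
])

```text
clock: 22.85
tool_pos: [0.6302, 0.0752, 0.0619]
orientation: [-180.0, 0.0, -90.0]
force: [0.0, 0.0, 1.2]
opening: 0.053
```

>>> jog_arm([
  {"x": 0,"y": 0,"z": 0.05,"roll": 0},
  {"x": 0,"y": 0,"z": 0,"roll": 0},
])

```text
clock: 23.05
tool_pos: [0.6302, 0.0752, 0.0619]
orientation: [-180.0, 0.0, -90.0]
force: [-2.1, -0.2, 6.0]
opening: 0.0536
```

>>> jog_arm([
  {"x": 0,"y": 0,"z": 0,"roll": 0},
  {"x": 0,"y": 0,"z": 0,"roll": 0},
  {"x": 0,"y": 0,"z": 0,"roll": 0},
  {"x": 0,"y": 0,"z": 0,"roll": 0},
  {"x": 0,"y": 0,"z": 0,"roll": 0},
  {"x": 0,"y": 0,"z": 0,"roll": 0},
  {"x": 0,"y": 0,"z": 0,"roll": 0},
  {"x": 0,"y": 0,"z": 0,"roll": 0},
], gripper=8.76)

```text
clock: 23.85
tool_pos: [0.6299, 0.0751, 0.0611]
orientation: [-180.0, -0.0, -90.0]
force: [-0.2, 0.3, 0.5]
opening: 0.0872
```

>>> jog_arm([
  {"x": 0,"y": 0,"z": -1,"roll": 0},
  {"x": 0,"y": 0,"z": -2,"roll": 0},
  {"x": 0,"y": 0,"z": -3,"roll": 0},
  {"x": 0,"y": 0,"z": -3,"roll": 0},
  {"x": 0,"y": 0,"z": -3,"roll": 0},
  {"x": 0,"y": 0,"z": -2,"roll": 0},
  {"x": 0,"y": 0,"z": 0,"roll": 0},
  {"x": 0,"y": 0,"z": 0,"roll": 0},
])

```text
clock: 24.65
tool_pos: [0.6299, 0.0752, 0.202]
orientation: [-179.9, 0.0, -90.0]
force: [0.2, 0.0, -0.3]
opening: 0.0875
```

>>> jog_arm([
  {"x": 3.25,"y": 1.77,"z": 0,"roll": 0},
  {"x": 3.25,"y": 1.77,"z": 0,"roll": 0},
  {"x": 3.25,"y": 1.77,"z": 0,"roll": 0},
  {"x": 3.25,"y": 1.77,"z": 0,"roll": 0},
  {"x": 3.25,"y": 1.77,"z": 0,"roll": 0},
  {"x": 3.25,"y": 1.77,"z": 0,"roll": 0},
  {"x": 3.25,"y": 1.77,"z": 0,"roll": 0},
  {"x": 3.25,"y": 1.77,"z": 0,"roll": 0},
  {"x": 3.25,"y": 1.77,"z": 0,"roll": 0},
  {"x": 3.25,"y": 1.77,"z": 0,"roll": 0},
  {"x": 3.25,"y": 1.77,"z": 0,"roll": 0},
  {"x": 3.23,"y": 1.79,"z": 0,"roll": 0},
])

```text
clock: 25.85
tool_pos: [0.4157, -0.3157, 0.2003]
orientation: [179.9, 0.0, -90.0]
force: [0.7, 0.8, 0.8]
opening: 0.0876
```

>>> jog_arm([
  {"x": 0,"y": 0,"z": 0,"roll": 0},
  {"x": 0,"y": 0,"z": 0,"roll": 0},
])

```text
clock: 26.05
tool_pos: [0.4163, -0.3152, 0.2002]
orientation: [179.9, 0.0, -90.1]
force: [0.3, -0.2, 0.0]
opening: 0.0872
```

```bash
python3 snap.py top top4; python3 snap.py wrist w4; python3 -c "
from h import *
s=pickle.load(open('w4.pkl','rb'));print(s['obs']['tool_pos'],wproj(s,[.4173,-.3146,.118]))"
```

```text
[ 0.41680245 -0.31464435  0.20038292] [[281.6079331  213.84558185]]
```

View pics/w4.png

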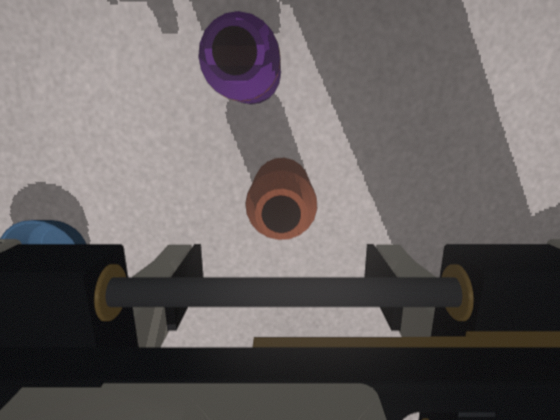

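View pics/top4.png

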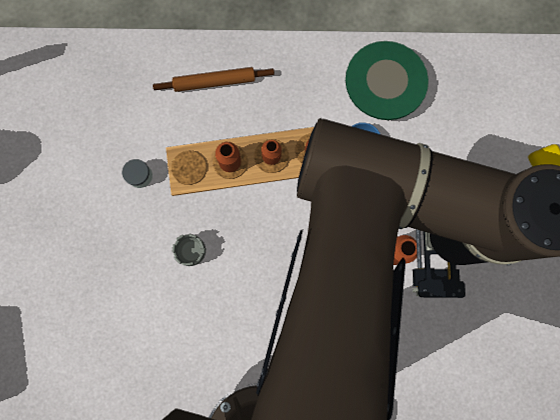

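vase_4's mouth is at (281,213), as predicted, and vase_3 is upright on its pad at (229,155). I descend.

>>> jog_arm([
  {"x": 0,"y": 0,"z": 3,"roll": 0},
  {"x": 0,"y": 0,"z": 3,"roll": 0},
  {"x": 0,"y": 0,"z": 3,"roll": 0},
  {"x": 0,"y": 0,"z": 2.2,"roll": 0},
  {"x": 0,"y": 0,"z": 1.6,"roll": 0},
  {"x": 0,"y": 0,"z": 0.8,"roll": 0},
  {"x": 0,"y": 0,"z": 0,"roll": 0},
  {"x": 0,"y": 0,"z": 0,"roll": 0},
])

```text
clock: 26.95
tool_pos: [0.418, -0.3145, 0.0656]
orientation: [-180.0, -0.0, -89.9]
force: [-0.2, 0.1, 0.2]
opening: 0.0875
```

>>> jog_arm([
  {"x": 0,"y": 0,"z": 0,"roll": 0},
  {"x": 0,"y": 0,"z": 0,"roll": 0},
  {"x": 0,"y": 0,"z": 0,"roll": 0},
  {"x": 0,"y": 0,"z": 0,"roll": 0},
  {"x": 0,"y": 0,"z": 0,"roll": 0},
  {"x": 0,"y": 0,"z": 0,"roll": 0},
  {"x": 0,"y": 0,"z": 0,"roll": 0},
  {"x": 0,"y": 0,"z": 0,"roll": 0},
], gripper=5.0)

```text
clock: 27.75
tool_pos: [0.4178, -0.315, 0.0655]
orientation: [-179.9, -0.0, -90.0]
force: [1.5, -0.0, 5.6]
opening: 0.0616
```

>>> jog_arm([
  {"x": 0,"y": 0,"z": -0.5,"roll": 0},
  {"x": 0,"y": 0,"z": -1.5,"roll": 0},
  {"x": 0,"y": 0,"z": -2.5,"roll": 0},
  {"x": 0,"y": 0,"z": -2.5,"roll": 0},
  {"x": 0,"y": 0,"z": -2.5,"roll": 0},
  {"x": 0,"y": 0,"z": -2.5,"roll": 0},
  {"x": 0,"y": 0,"z": -1.5,"roll": 0},
  {"x": 0,"y": 0,"z": -0.5,"roll": 0},
  {"x": 0,"y": 0,"z": 0,"roll": 0},
])

```text
clock: 28.65
tool_pos: [0.4169, -0.3145, 0.2049]
orientation: [180.0, 0.0, -90.0]
force: [0.2, -0.4, -3.0]
opening: 0.0619
```

>>> jog_arm([
  {"x": -1.74,"y": -0.7,"z": 0,"roll": 0},
  {"x": -2.8,"y": -1.12,"z": 0,"roll": 0},
  {"x": -2.8,"y": -1.12,"z": 0,"roll": 0},
  {"x": -2.8,"y": -1.12,"z": 0,"roll": 0},
  {"x": -2.8,"y": -1.12,"z": 0,"roll": 0},
  {"x": -2.8,"y": -1.12,"z": 0,"roll": 0},
  {"x": -2.8,"y": -1.12,"z": 0,"roll": 0},
  {"x": -2.8,"y": -1.12,"z": 0,"roll": 0},
  {"x": -2.8,"y": -1.12,"z": 0,"roll": 0},
])

```text
clock: 29.55
tool_pos: [0.5131, -0.0722, 0.2033]
orientation: [179.8, -0.0, -90.0]
force: [-0.8, -0.7, -2.3]
opening: 0.0613
```

>>> jog_arm([
  {"x": -2.8,"y": -1.12,"z": 0,"roll": 0},
  {"x": -2.8,"y": -1.12,"z": 0,"roll": 0},
  {"x": -2.8,"y": -1.12,"z": 0,"roll": 0},
  {"x": -2.8,"y": -1.12,"z": 0,"roll": 0},
  {"x": -2.8,"y": -1.12,"z": 0,"roll": 0},
  {"x": -2.8,"y": -1.12,"z": 0,"roll": 0},
  {"x": -2.8,"y": -1.12,"z": 0,"roll": 0},
  {"x": -2.8,"y": -1.12,"z": 0,"roll": 0},
  {"x": -2.34,"y": -1.05,"z": 0,"roll": 0},
  {"x": 0,"y": 0,"z": 0,"roll": 0},
  {"x": 0,"y": 0,"z": 0,"roll": 0},
])

```text
clock: 30.65
tool_pos: [0.613, 0.1741, 0.2027]
orientation: [179.8, -0.1, -90.0]
force: [-0.8, -1.3, -3.3]
opening: 0.0616
```

>>> jog_arm([
  {"x": 0,"y": 0,"z": 1,"roll": 0},
  {"x": 0,"y": 0,"z": 2,"roll": 0},
  {"x": 0,"y": 0,"z": 2.5,"roll": 0},
  {"x": 0,"y": 0,"z": 2.5,"roll": 0},
  {"x": 0,"y": 0,"z": 2,"roll": 0},
  {"x": 0,"y": 0,"z": 1,"roll": 0},
  {"x": 0,"y": 0,"z": 0.5,"roll": 0},
  {"x": 0,"y": 0,"z": 0.2,"roll": 0},
  {"x": 0,"y": 0,"z": 0.2,"roll": 0},
  {"x": 0,"y": 0,"z": 0,"roll": 0},
  {"x": 0,"y": 0,"z": 0,"roll": 0},
])

```text
clock: 31.75
tool_pos: [0.6143, 0.1743, 0.0868]
orientation: [-179.9, 0.0, -90.0]
force: [-0.6, -0.2, -2.5]
opening: 0.0617
```

>>> jog_arm([
  {"x": 0,"y": 0,"z": 0.1,"roll": 0},
  {"x": 0,"y": 0,"z": 0.1,"roll": 0},
  {"x": 0,"y": 0,"z": 0,"roll": 0},
])

```text
clock: 32.05
tool_pos: [0.6139, 0.1741, 0.084]
orientation: [180.0, -0.0, -90.0]
force: [0.1, 0.9, -2.2]
opening: 0.0615
```

>>> jog_arm([
  {"x": 0,"y": 0,"z": 0.1,"roll": 0},
  {"x": 0,"y": 0,"z": 0,"roll": 0},
])

```text
clock: 32.25
tool_pos: [0.6141, 0.1741, 0.0835]
orientation: [-180.0, 0.0, -90.0]
force: [-1.4, -0.6, 2.6]
opening: 0.062
```

Contact: the force went from -2.2 to +2.6 N. I release and retreat.

>>> jog_arm([
  {"x": 0,"y": 0,"z": 0,"roll": 0},
  {"x": 0,"y": 0,"z": 0,"roll": 0},
  {"x": 0,"y": 0,"z": 0,"roll": 0},
  {"x": 0,"y": 0,"z": 0,"roll": 0},
  {"x": 0,"y": 0,"z": 0,"roll": 0},
  {"x": 0,"y": 0,"z": 0,"roll": 0},
  {"x": 0,"y": 0,"z": 0,"roll": 0},
], gripper=8.76)

```text
clock: 32.95
tool_pos: [0.614, 0.1741, 0.083]
orientation: [-180.0, 0.0, -90.0]
force: [0.6, 0.8, 1.1]
opening: 0.0878
```

>>> jog_arm([
  {"x": 0,"y": 0,"z": -1,"roll": 0},
  {"x": 0,"y": 0,"z": -2,"roll": 0},
  {"x": 0,"y": 0,"z": -3,"roll": 0},
  {"x": 0,"y": 0,"z": -3,"roll": 0},
  {"x": 0,"y": 0,"z": -3,"roll": 0},
  {"x": 0,"y": 0,"z": -3,"roll": 0},
  {"x": 0,"y": 0,"z": -1,"roll": 0},
  {"x": 0,"y": 0,"z": 0,"roll": 0},
])

```text
clock: 33.75
tool_pos: [0.6147, 0.1744, 0.2457]
orientation: [-179.8, 0.1, -90.0]
force: [0.2, -0.2, -0.7]
opening: 0.0875
```

>>> jog_arm([
  {"x": -3.5,"y": 1,"z": 0,"roll": 0},
  {"x": -3.5,"y": 1,"z": 0,"roll": 0},
  {"x": -3.5,"y": 1,"z": 0,"roll": 0},
  {"x": -3.5,"y": 1,"z": 0,"roll": 0},
  {"x": -3.5,"y": 1,"z": 0,"roll": 0},
  {"x": -3.5,"y": 1,"z": 0,"roll": 0},
  {"x": -3.5,"y": 1,"z": 0,"roll": 0},
  {"x": -3.5,"y": 1,"z": 0,"roll": 0},
  {"x": 0,"y": 0,"z": 0,"roll": 0},
  {"x": 0,"y": 0,"z": 0,"roll": 0},
  {"x": 0,"y": 0,"z": 0,"roll": 0},
])

```text
clock: 34.85
tool_pos: [0.5338, 0.4533, 0.242]
orientation: [179.9, -0.1, -90.0]
force: [0.9, -0.3, -0.5]
opening: 0.0873
```

```bash
python3 snap.py top top5; python3 snap.py side side5; cat > chk.py <<'E'
from h import *
P=[(1,.6611,-.1225),(2,.6456,-.0238),(3,.6301,.075),(4,.6145,.1738)]
for n in("top","side"):
    c=pickle.load(open(n+"5.pkl","rb"));im=cv2.resize(c["image"],None,fx=4,fy=4,interpolation=cv2.INTER_CUBIC)[:,:,::-1].copy()
    for k,x,y in P:
        for pr,col in((vprof(k,.018),(0,255,0)),([(.042,.018)],(255,255,0))):
            h=cv2.convexHull(((proj(c,cyl(x,y,pr))+.5)*4).astype(np.float32));cv2.polylines(im,[h.astype(int)],1,col,1)
    cv2.imwrite(f"pics/chk_{n}.png",im[440:1040,640:1400] if n=="top" else im[420:1020,960:1620])
E
python3 chk.py
```

```text
(no output)
```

View pics/chk_top.png

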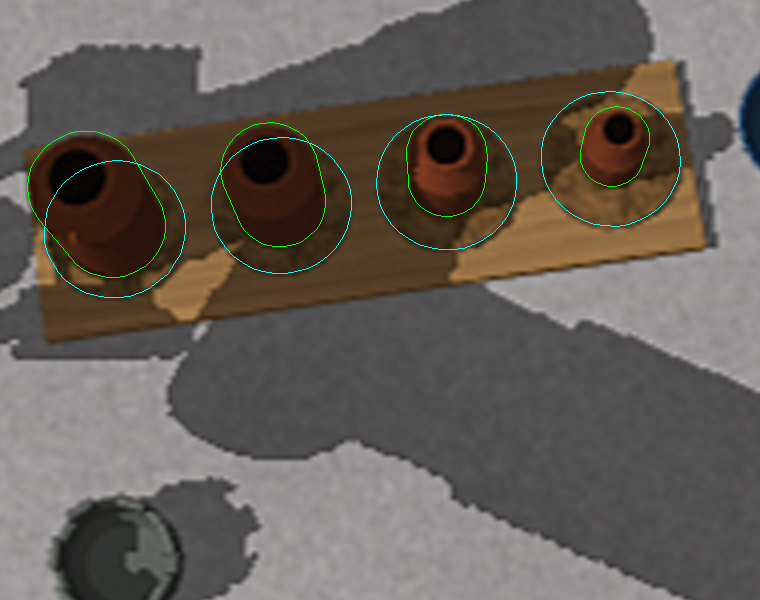

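View pics/chk_side.png

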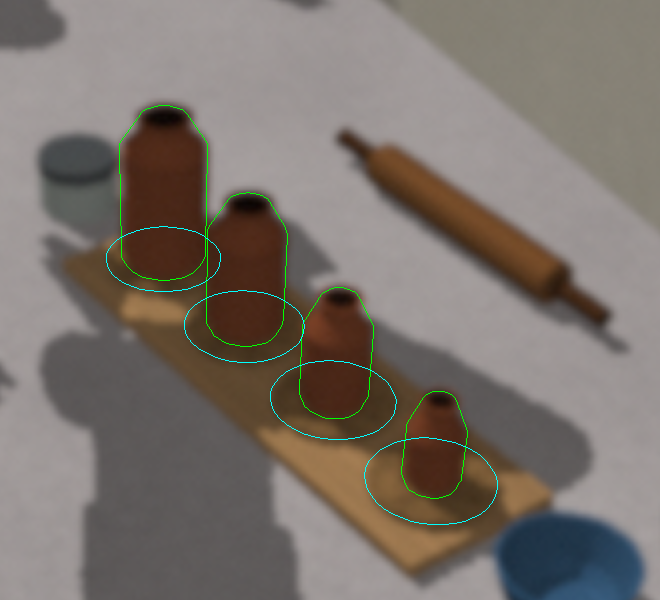

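View pics/top5.png

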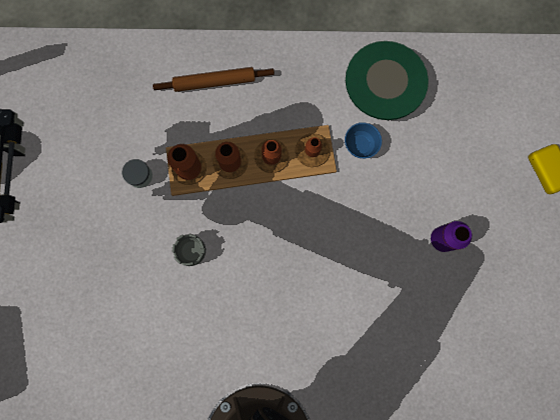

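The placed vases fit their predicted outlines in both views, to about 2–3 mm. The pot at (189,250) and the purple vase are unchanged, and the arm is clear. I hand in.

```bash
python3 -c "
from plant import ctrl
print(ctrl.close_job())"
```

```text
the job is handed in; nothing more can be done
None
```

All four vases are lined up on the ware board by size, smallest on the pad nearest the blue bowl and largest on the pad farthest from it. The job was handed in at about 35 s of the 106 s allowed; it reports no verdict.

- **Placing:** I gripped each vase on its straight body and lowered it until I felt light contact, at most about 6 N. I then let go and backed straight up.
- **Last check of the vases:** the top and side pictures show every vase upright. Each one's outline is within about 2–3 mm of where it would be if centred on its pad; the limit is 14 mm.
- **Pinch pot and purple look-alike:** both appear at the same place in the picture as at the start, and the arm is clear of everything.
- **Disagreement:** the two fixed cameras differed by about 4 mm on where the board is. I used a fit to both, and a wrist-camera check of one pad agreed to about 3 mm. No check failed.

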